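# Leak check of a sample bottle before transport

### The arm

A 6-joint arm with a two-finger parallel gripper is mounted at the origin on a cart in front of the work surface, level with it; the furniture and walls round the work are solid. World frame = base frame: x ahead of the robot, y to its left, z up, the work surface at z = 0. Lengths are in m, angles in rad, forces in N, time in s.
With the tool pointing down it reaches from about 0.35 to 0.775 m from the base axis. Payload 5.5 kg.
Tool frame: the origin (TCP) lies between the finger pads; the fingertips stand 8 mm ahead of it and the grasp point (between the pads) lies 11 mm behind it; z points along the fingers, y is the line along which they close (so a half turn about z gives the same grasp; the last joint's range is limited). The gripper opens to 85 mm and grips with 20 to 120 N. Pads are 22 mm wide; open, the fingers measure 114 mm over their backs; the gripper's body (76 mm by 85 mm) begins 54 mm behind the grasp point. The pads swing forward as they close: fully open they stand 13 mm farther back than shut.
Start: joints at [-1.245, 0.313, 0.046, 1.304, 0, 1.431], TCP at [0.258, -0.514, 0.239] pointing down, gripper open.
Joint ranges: [-2.76, 2.76], [-0.86, 1.69], [-1.03, 1.26], [-2.2, 2.34], [-1.47, 1.5], [-3.14, 3.14]. Speed limits (rad/s): [2.57, 2.57, 3.14, 3.14, 3.14, 3.14].

### API

Orientations are given as a unit quaternion [w, x, y, z].
In Python, from workcell import env gives the robot as it stands.
- The arm moves only by the tool move_arm, never from a script. Its argument "moves" is one flat list of numbers, 5 for each row, row after row: the shift along the world's x, y, z in m, then the turn about the world's z in rad, then the finger opening in m, from 0 to 0.0854. A call has 1 to 12 rows; each row is the pose to reach, as a shift and turn from the pose commanded when the call began; what a row does not reach only later rows make up. A row lasts 1/12 s, in which the tool goes at most 41.7 mm and 7.16 degrees, less where a joint would pass 70% of its speed; a pose out of reach is approached as far as the arm can. A call with a gripper value outside its range is refused whole. The fingers move at their own pace and stop on an object; "newtons" is the grip in N (left out, the last holds). Time passes only in rows, so rows that repeat a pose let the fingers close. It gives the time, the measured TCP pose, the force, the opening and the grip force at its end, in the units of the state.
- env.get_state(): the state, without advancing time (a new reading comes with each control period).
- env.read_camera(name): name is "scene" or "top"; returns a dict with "pixels" (400x640x3 uint8, red, green, blue), "camera_matrix" (3x3 intrinsics, pixels), "distortion" ([k1, k2, p1, p2, k3] as OpenCV has them; the pictures are not rectified), "rvec" (rotation vector, rad) and "tvec" (3), from world to camera coordinates, as OpenCV has them. Camera axes: x right, y down, z forward; pixel columns grow to the right and rows downward; lengths in m; the calibration is good to about 2 mm. A picture is of the moment at which its call begins. There is no depth.
- env.hand_in(): hands the job in; it is judged then, once.
The state is a dict: "clock": time; "joint_pos": joint angles; "qvel": joint speeds; "tau": joint torques, N m; "tcp_pos": TCP position; "orientation": TCP orientation; "wrist_force": force on the tool from outside, world axes, zero at the start; "ft_torque": the same for the moment, N m; "finger_gap": finger opening in m; "grip_force": force on a finger pad.
Only numpy, scipy, OpenCV 4.12 (cv2) and the standard library are available. Lean on these libraries where they do the work, as an engineer would, in place of code of your own. Each camera call takes 0.05 s, during which the arm holds its last target. There are 200 camera calls.

### The job

The red-capped square sample bottle, just labelled and still lying on its side, needs its leak check before transport: stand it upside down on its cap on the blotting card in the square steel drip dish and leave it standing there by itself, hand off, for at least two seconds. Then set it upright in the free well of the blue carrier, so that it stands on the card at the bottom of the well. Set it down gently both times and leave the two other bottles standing in their wells.

Things in the scene. Friction and masses are not known exactly. Their poses are not given: they have to be found in the camera images.
- bottle: White square bottle with RED screw cap, 0.22 kg, lying on a flat side (axis 26 mm above the worktop), cap roughly to +y; it does not roll. 52 x 52 mm flat-sided body for 80 mm from its underside, then a shoulder; round tight cap, 46 mm diameter, from 94 to 116 mm (end). Origin: centre of its underside; own z runs out through the cap, x and y are normal to the flat sides (labels on +x and -x).
- bottle_cap (a point): Centre of the outer (top) face of the red cap, 116 mm above the bottle's origin along its z.
- dish: Square stainless-steel drip dish, 110 x 110 mm, fixed to the worktop, rim 12 mm high and 4 mm thick, with a flat pale-blue blotting card 96 x 96 mm on its floor. Origin: centre of its underside, on the worktop.
- dish_in (a point): Centre of the blotting card's top face in the drip dish, 6.6 mm above the worktop; z up.
- carrier: Blue carrier fixed to the worktop: block 92 x 292 x 34 mm (own x, y, z), its row running away from the robot, with three square wells in a row at own y = -94, 0 and +94 mm, each 64 x 64 mm and 28 mm deep; chamfered. Wire grips, up to 25 mm high, stand 23 mm out at its two ends. Origin: centre of its underside. Two wells hold other bottles, one is free.
- bay_card: Pale-blue card, 58 x 58 x 2 mm, lying fixed at the bottom of the FREE well of the carrier. Origin: centre of its underside; its top face, 2 mm higher, is 8 mm above the worktop and 26 mm below the well's mouth. Its x and y axes are along the well's sides.
- bottle_green: Bottle of the same shape with a GREEN cap, standing in a well of the carrier; to be left there. Origin: centre of its underside.
- bottle_blue: Bottle of the same shape with a BLUE cap, standing in a well of the carrier; to be left there. Origin: centre of its underside.
Things that resemble listed ones, but are neither listed nor needed, are in the scene too. Leave any pink look-alike of the bottle_blue alone. Leave any yellow look-alike of the bottle_green alone.

How it is judged:
On the way:
1. the red-capped bottle stands upside down on its cap on the card in the dish, let go, for two seconds (angle between bottle's own z axis and vertical above 3.02 rad and z of bottle_cap in the frame of dish_in below 0.005 m and horizontal distance between bottle_cap and dish_in below 0.04 m and linear speed of bottle below 0.03 m/s and contact force between bottle and the fingers below 0.2 N and contact force between bottle and the arm below 0.2 N), for 2 s.
At the end, for the whole second after the job is handed in: The red-capped bottle stands upright (within 6 degrees), at rest and let go, in the free well, down on its card (to 4 mm; centres within 15 mm); the green- and blue-capped bottles stand upright within 15 mm of where they were (angle between bottle's own z axis and vertical below 0.1 rad and horizontal distance between bottle and bay_card below 0.015 m and z of bottle in the frame of bay_card below 0.006 m and linear speed of bottle below 0.03 m/s and contact force between bottle and the fingers below 0.2 N and contact force between bottle and the arm below 0.2 N and angle between each of bottle_green, bottle_blue's own z axis and vertical below 0.15 rad and distance of each of bottle_green, bottle_blue from where it was at the start of the episode below 0.015 m); the robot touches nothing.
It fails at once if the bottle is dropped or slammed into the dish or the carrier (more than 60 N) (contact force between bottle and dish above 60 N or contact force between bottle and carrier above 60 N or contact force between bottle and bay_card above 60 N).
It fails at once if one of the other two bottles is knocked over or lifted out (angle between any of bottle_green, bottle_blue's own z axis and vertical above 0.35 rad or distance of any of bottle_green, bottle_blue from where it was at the start of the episode above 0.03 m).
It also fails if it takes over 64 s, if anything falls off the work surface, if the arm or the gripper's body presses on something with over 40 N, if the wrist force passes 120 N, or if a joint passes its speed limit or range.

## Working session

There is one attempt and no reset: what is moved stays moved. The work goes in short steps, Python scripts to look and compute and a tool call to move; the robot and the scene stay as the last step left them, time stands still between calls to the robot, and variables do not carry over. Pictures are saved under pics/ and viewed, at most 10 in all, crops included, and the job is handed in when it is done.

Besides the shell and the picture viewer there is one more tool, called after "Request:" as name(argument=value, ...) on one line, values as JSON. move_arm: Moves the arm, as the interface text tells. Its arguments: {"type":"object","properties":{"moves":{"type":"array"},"newtons":{"type":"number"}},"required":["moves"]}

```bash
mkdir -p pics
cat > h.py <<'E'
import numpy as np, cv2
from workcell import env
def cam(n):
    d=env.read_camera(n); d['K']=np.array(d['camera_matrix'],float); d['D']=np.array(d['distortion'],float)
    d['R']=cv2.Rodrigues(np.array(d['rvec'],float))[0]; d['t']=np.array(d['tvec'],float).ravel(); return d
def save(d,f): cv2.imwrite('pics/'+f,np.array(d['pixels'])[:,:,::-1])
def ray(d,p):
    u=cv2.undistortPoints(np.array([[p]],float),d['K'],d['D']).ravel()
    return -d['R'].T@d['t'], d['R'].T@np.array([u[0],u[1],1.])
def atz(d,p,z):
    c,v=ray(d,p); return c+v*(z-c[2])/v[2]
def proj(d,P): return cv2.projectPoints(np.array(P,float).reshape(-1,3),d['R'],d['t'],d['K'],d['D'])[0].reshape(-1,2)
def tri(d1,p1,d2,p2):
    c1,v1=ray(d1,p1);c2,v2=ray(d2,p2);v1/=np.linalg.norm(v1);v2/=np.linalg.norm(v2)
    s=np.linalg.lstsq(np.c_[v1,-v2],c2-c1,rcond=None)[0]
    a=c1+s[0]*v1;b=c2+s[1]*v2; return (a+b)/2,np.linalg.norm(a-b)
E
python3 - <<'E'
from h import *
for n in('scene','top'):
    d=cam(n);save(d,n+'0.png');print(n,-d['R'].T@d['t'],d['R'][2])
print(env.get_state())
E
```

```text
scene [-0.07752655  0.62840153  0.46572027] [ 0.62194163 -0.64426698 -0.445094  ]
top [0.42098895 0.01658195 1.26887006] [ 0.08311376 -0.01785417 -0.99638011]
{'clock': 0.1, 'joint_pos': array([-1.24459483e+00,  3.13938933e-01,  4.50689497e-02,  1.30360550e+00,
        4.24891782e-05,  1.43119102e+00]), 'qvel': array([ 0.00039275, -0.00101765,  0.0008345 ,  0.00061491, -0.00145507,
       -0.00069981]), 'tau': array([ 3.39200516e-03, -4.81725740e+01,  2.99243116e+01,  1.26956697e-02,
       -3.15963439e-05,  1.27390450e-06]), 'tcp_pos': array([ 0.25811062, -0.51330492,  0.23848061]), 'orientation': array([-8.37904867e-04,  9.73000042e-01,  2.30803409e-01, -5.70651651e-05]), 'wrist_force': array([-1.03294964,  1.11336696, -0.42431111]), 'ft_torque': array([0.00819763, 0.02542076, 0.0180482 ]), 'grip_force': 0.0, 'finger_gap': 0.08561519148884161}
```

View pics/scene0.png

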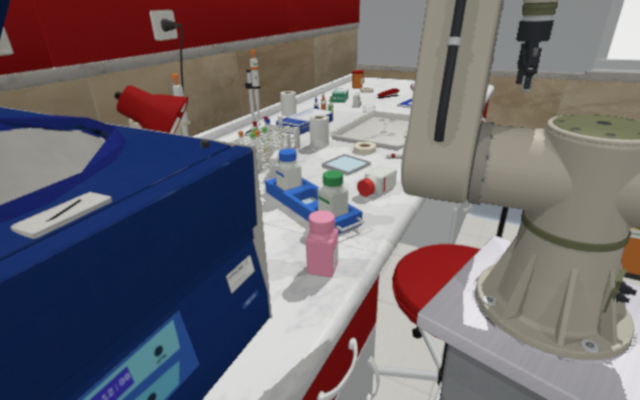

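View pics/top0.png

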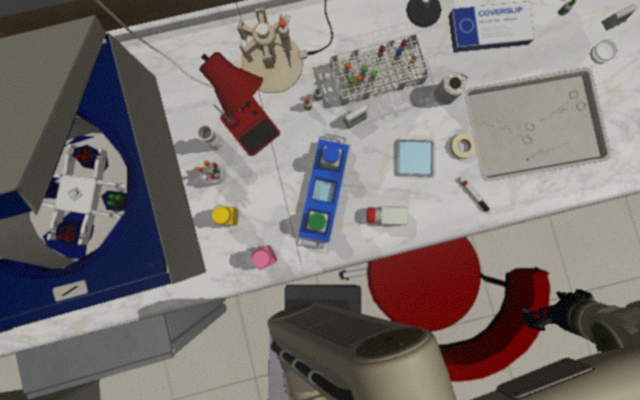

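Run:
```python
from h import *
a=cv2.imread('pics/top0.png')[120:270,290:450]; b=cv2.imread('pics/scene0.png')[140:260,250:410]
a=cv2.resize(a,(640,600),interpolation=2); b=cv2.resize(b,(640,480),interpolation=2)
cv2.imwrite('pics/ct.png',a);cv2.imwrite('pics/cs.png',b)
```

```text
(no output)
```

View pics/ct.png

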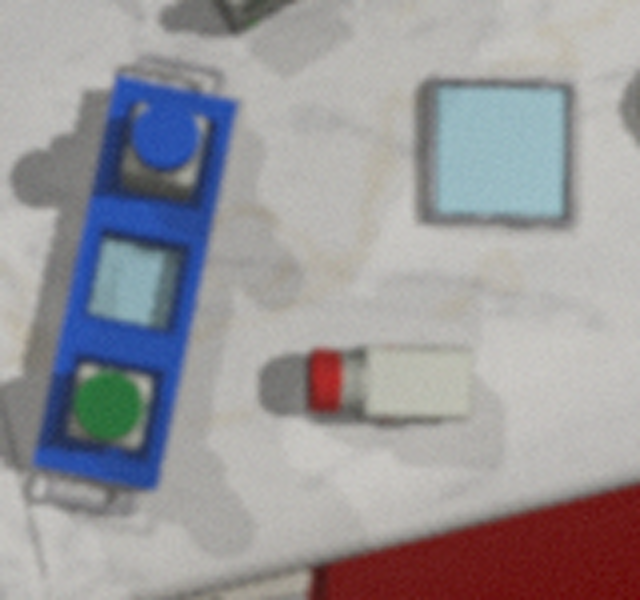

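View pics/cs.png

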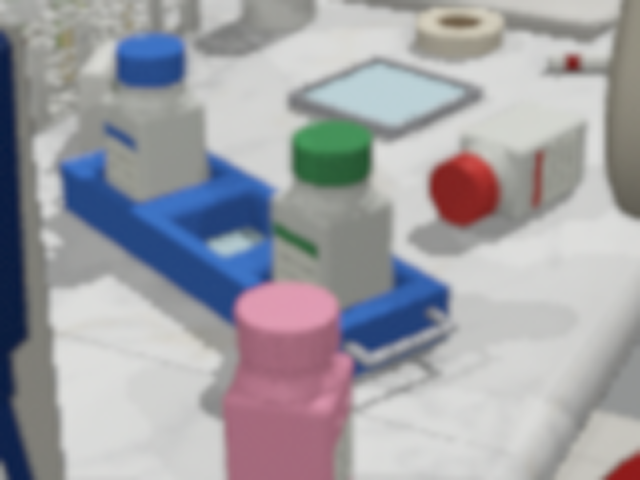

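```bash
cat > m.py <<'E'
from h import *
dt=cam('top');ds=cam('scene')
T=lambda x,y:(290+(x+.5)/4-.5,120+(y+.5)/4-.5); S=lambda x,y:(250+(x+.5)/4-.5,140+(y+.5)/4-.5)
np.set_printoptions(precision=4,suppress=True)
E
python3 - <<'E'
from m import *
print('cap',tri(dt,T(311,381),ds,S(463,190)))
print('green top',tri(dt,T(106,405),ds,S(332,138)));print('blue top',tri(dt,T(164,135),ds,S(150,48)))
print('dish',tri(dt,T(502,150),ds,S(387,95)))
b=[atz(dt,T(*p),.052)[:2] for p in((363,345),(470,347),(470,416),(363,414))];print('body',np.array(b),np.mean(b,0))
for p in((470,381),(365,380)):print('axis',atz(dt,T(*p),.052))
c=[atz(dt,T(*p),.0066)[:2] for p in((433,86),(573,84),(571,217),(435,216))];print('card',np.array(c),np.mean(c,0))
k=[atz(dt,T(*p),.034)[:2] for p in((117,75),(240,100),(157,490),(35,463))];k=np.array(k);print('carrier',k,k.mean(0),np.linalg.norm(k-np.roll(k,1,0),axis=1))
print('well tri',tri(dt,T(90,312),ds,S(180,250)))
# red cap segmentation in top
im=dt['pixels'].astype(int)
for nm,d,(y0,y1,x0,x1) in(('top',dt,(200,230,360,380)),('scene',ds,(170,205,350,380))):
    i=d['pixels'][y0:y1,x0:x1].astype(int);mk=(i[...,0]>100)&(i[...,0]-i[...,1]>60)
    q=np.argwhere(mk);print(nm,len(q),q.mean(0)[::-1]+[x0,y0],q.min(0)[::-1]+[x0,y0],q.max(0)[::-1]+[x0,y0])
E
```

```text
cap (array([ 0.4709, -0.1234,  0.0286]), np.float64(0.006191885582280687))
green top (array([0.4502, 0.0261, 0.1204]), np.float64(0.002648928584861281))
blue top (array([ 0.6356, -0.0102,  0.1198]), np.float64(0.001730044647063932))
dish (array([ 0.6497, -0.2681,  0.0045]), np.float64(0.0026825268969171766))
body [[ 0.4988 -0.1562]
 [ 0.4986 -0.2332]
 [ 0.4491 -0.2331]
 [ 0.4494 -0.1564]] [ 0.474  -0.1947]
axis [ 0.4742 -0.2332  0.052 ]
axis [ 0.4737 -0.1577  0.052 ]
card [[ 0.6983 -0.2147]
 [ 0.7017 -0.3207]
 [ 0.6004 -0.3186]
 [ 0.5995 -0.2163]] [ 0.65   -0.2676]
carrier [[ 0.6963  0.0237]
 [ 0.6793 -0.0672]
 [ 0.3928 -0.0101]
 [ 0.4109  0.0783]] [0.5448 0.0062] [0.2905 0.0924 0.2921 0.0902]
well tri (array([0.5307, 0.0502, 0.0327]), np.float64(0.02720075038786216))
top 99 [371.1212 214.5859] [368 208] [375 221]
scene 228 [365.6798 186.7632] [358 178] [374 195]
```

Only one bottle has a red cap. It lies at top (388,215) and scene (377,183), with its labels on the ±x-facing sides. The pink one at (263,258) and the yellow one at (225,215) are the decoys. The free well is the middle one at (323,190), and the dish is at (414,158).

Triangulated heights agree with the given sizes: cap 28 mm (26 given), dish card 5 mm (6.6 given), standing caps 120 mm (124 given). Next I hover over the bottle's base end.

Request:
move_arm(moves=[0.216,0.293,-0.12,1.105,0.085,0.216,0.293,-0.12,1.105,0.085,0.216,0.293,-0.12,1.105,0.085,0.216,0.293,-0.12,1.105,0.085,0.216,0.293,-0.12,1.105,0.085,0.216,0.293,-0.12,1.105,0.085,0.216,0.293,-0.12,1.105,0.085,0.216,0.293,-0.12,1.105,0.085,0.216,0.293,-0.12,1.105,0.085,0.216,0.293,-0.12,1.105,0.085,0.216,0.293,-0.12,1.105,0.085], newtons=20)

```text
clock: 1.12
tcp_pos: [0.4746, -0.2179, 0.118]
orientation: [-0.001, 0.706, 0.709, -0.0]
wrist_force: [-0.1, -0.7, -0.1]
finger_gap: 0.0849
grip_force: 0.0
```

Request:
move_arm(moves=[0,-0.002,-0.04,0,0.085,0,-0.002,-0.08,0,0.085,0,-0.002,-0.1,0,0.085,0,-0.002,-0.1,0,0.085,0,-0.002,-0.1,0,0.04,0,-0.002,-0.1,0,0.04,0,-0.002,-0.1,0,0.04,0,-0.002,-0.1,0,0.04,0,-0.002,-0.1,0,0.04], newtons=20)

```text
clock: 1.87
tcp_pos: [0.4756, -0.2245, 0.0216]
orientation: [0.002, 0.707, 0.707, -0.0]
wrist_force: [-1.6, -3.5, 6.7]
finger_gap: 0.0527
grip_force: 21.4
```

Request:
move_arm(moves=[0,0,0.0,0,0.04,0,0,0.02,0,0.04,0,0,0.04,0,0.04,0,0,0.06,0,0.04,0,0,0.08,0,0.04,0,0,0.1,0,0.04,0,0,0.12,0,0.04,0,0,0.14,0,0.04,0,0,0.14,0,0.04])

```text
clock: 2.62
tcp_pos: [0.4765, -0.2241, 0.1641]
orientation: [0.004, 0.707, 0.707, 0.001]
wrist_force: [0.7, -0.6, -0.7]
finger_gap: 0.0524
grip_force: 22.5
```

Run:
```python
from h import *
s=cam('scene');t=cam('top');p=proj(s,[[.475,-.2,.12]])[0].astype(int);q=proj(t,[[.475,-.2,.12]])[0].astype(int);print(p,q)
f=lambda d,p,r:cv2.resize(np.array(d['pixels'])[p[1]-r:p[1]+r,p[0]-r:p[0]+r,::-1],(400,400),interpolation=2)
cv2.imwrite('pics/a1.png',np.hstack([f(s,p,60),f(t,q,60)]));print(env.get_state()['tcp_pos'],env.get_state()['wrist_force'],env.get_state()['ft_torque'])
```

```text
[381 145] [400 213]
[ 0.47489937 -0.22312083  0.16021692] [ 0.05357563  0.28363315 -3.0094488 ] [-8.77209916e-02  2.34915660e-02 -7.54133521e-05]
```

View pics/a1.png

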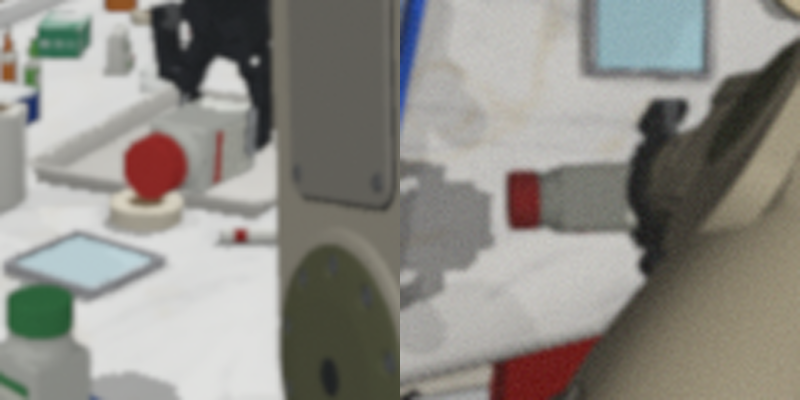

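The 20 N grip holds the bottle level with no swing: the crop shows the body horizontal and the red cap at left. I'll lower it, then try easing the opening so it can pivot.

Request:
move_arm(moves=[0,0,-0.03,0,0.04,0,0,-0.06,0,0.04,0,0,-0.08,0,0.04,0,0,-0.08,0,0.05,0,0,-0.08,0,0.05])

```text
clock: 3.13
tcp_pos: [0.4725, -0.2216, 0.0773]
orientation: [-0.003, 0.707, 0.707, -0.0]
wrist_force: [-0.1, 0.2, -1.9]
finger_gap: 0.0523
grip_force: 22.6
```

Request:
move_arm(moves=[0,0,0,0,0.052,0,0,0,0,0.052,0,0,0,0,0.052])

```text
clock: 3.38
tcp_pos: [0.4753, -0.2234, 0.0808]
orientation: [0.001, 0.707, 0.707, 0.0]
wrist_force: [0.3, -0.2, -3.3]
finger_gap: 0.0521
grip_force: 22.5
```

Run:
```python
from h import *
s=env.get_state()
print(s['grip_force'],s['finger_gap'],s['tcp_pos'],s['wrist_force'],s['ft_torque'])
```

```text
22.547704791650176 0.052082841071356606 [ 0.47529844 -0.22344975  0.08076207] [ 0.26227544 -0.15073473 -3.33934245] [-0.05505984 -0.01371524 -0.03184852]
```

Request:
move_arm(moves=[0,0,0.04,0,0.04,0,0,0.075,0,0.04,0,0,0.095,0,0.04,0,0,0.1,0,0.04,0,0,0.095,0,0.04,0,0,0.075,0,0.04,0,0,0.04,0,0.04,0,0,0.0,0,0.04,0,0,0.04,0,0.04,0,0,0.075,0,0.04,0,0,0.095,0,0.04,0,0,0.095,0,0.04])

```text
clock: 4.38
tcp_pos: [0.4755, -0.2236, 0.1759]
orientation: [0.002, 0.707, 0.707, 0.0]
wrist_force: [2.4, -0.6, -1.9]
finger_gap: 0.0516
grip_force: 23.9
```

```bash
cat >> h.py <<'E'
def red():  # cap centroid by triangulation of red blobs near the bottle
    out=[]
    T=env.get_state()['tcp_pos']
    for n in('scene','top'):
        d=cam(n);i=d['pixels'].astype(int);m=((i[...,0]>70)&(i[...,0]>2*i[...,1])&(i[...,0]>2*i[...,2])).astype(np.uint8)
        p=proj(d,[T])[0];k,l,st,c=cv2.connectedComponentsWithStats(m)
        j=[q for q in range(1,k) if 20<st[q,4]<600 and np.linalg.norm(c[q]-p)<90]
        out.append((d,[(c[q],st[q,4]) for q in j]))
    (d1,a),(d2,b)=out;r=[(tri(d1,x[0],d2,y[0]),x[1],y[1]) for x in a for y in b]
    for x in sorted(r,key=lambda x:x[0][1])[:3]:print('cap',x[0][0].round(4),'gap',round(x[0][1],4),x[1:])
    s=env.get_state();print('tcp',T.round(4),'F',s['wrist_force'].round(1),'M',s['ft_torque'].round(3),'gap',s['finger_gap'],s['grip_force'])
E
python3 -c "from h import *;red()"
```

```text
cap [ 0.4758 -0.1308  0.1725] gap 0.0012 (np.int32(247), np.int32(107))
cap [ 0.4761 -0.1051  0.3191] gap 0.0184 (np.int32(35), np.int32(107))
cap [ 0.379  -0.0966  0.2086] gap 0.1164 (np.int32(247), np.int32(504))
tcp [ 0.4755 -0.2236  0.1759] F [-0.5  0.2 -2.9] M [-0.055  0.023 -0.051] gap 0.052030623290427055 23.858233094215393
```

Request:
move_arm(moves=[0,0,-0.04,0,0.04,0,0,-0.08,0,0.04,0,0,-0.12,0,0.04,0,0,-0.145,0,0.04,0,0,-0.153,0,0.04,0,0,-0.154,0,0.04,0,0,-0.154,0,0.07,0,0,-0.154,0,0.07,0,-0.016,-0.128,0,0.07,0,-0.016,-0.128,0,0.07,0,-0.016,-0.128,0,0.04,0,-0.016,-0.128,0,0.04])

```text
clock: 5.48
tcp_pos: [0.4744, -0.2392, 0.0467]
orientation: [0.001, 0.707, 0.707, -0.0]
wrist_force: [-2.5, -1.2, 10.7]
finger_gap: 0.0506
grip_force: 18.9
```

Request:
move_arm(moves=[0,0,0,0,0.04,0,0,0,0,0.04,0,0,0.005,0,0.04,0,0,0.02,0,0.04,0,0,0.04,0,0.04,0,0,0.06,0,0.04,0,0,0.08,0,0.04,0,0,0.1,0,0.04,0,0,0.1,0,0.04,0,0,0.1,0,0.04])

```text
clock: 6.32
tcp_pos: [0.4745, -0.2386, 0.1463]
orientation: [0.0, 0.707, 0.707, 0.0]
wrist_force: [-0.0, 0.0, -2.7]
finger_gap: 0.0495
grip_force: 21.9
```

```bash
python3 -c "from h import *;red()"
```

```text
cap [ 0.467  -0.1542  0.0693] gap 0.0027 (np.int32(163), np.int32(55))
cap [ 0.4706 -0.108   0.3198] gap 0.0315 (np.int32(36), np.int32(55))
tcp [ 0.4745 -0.2386  0.1463] F [-0.1  0.6 -2.1] M [-0.105  0.039 -0.007] gap 0.04993744469655685 21.085816553095356
```

The small corner grip lets it swing: the cap is now 77 mm below the tool. A few bounces should work it further down.

Request:
move_arm(moves=[0,0,0.04,0,0.04,0,0,0.075,0,0.04,0,0,0.095,0,0.04,0,0,0.1,0,0.04,0,0,0.095,0,0.04,0,0,0.075,0,0.04,0,0,0.04,0,0.04,0,0,0.0,0,0.04,0,0,0.04,0,0.04,0,0,0.04,0,0.04])

```text
clock: 7.25
tcp_pos: [0.4642, -0.2316, 0.1765]
orientation: [-0.013, 0.707, 0.707, -0.002]
wrist_force: [2.0, -1.5, 2.9]
finger_gap: 0.0403
grip_force: 0.0
```

Run:
```python
from h import *
red()
s=cam('scene');p=proj(s,[[.475,-.2,.14]])[0].astype(int)
cv2.imwrite('pics/a2.png',cv2.resize(np.array(s['pixels'])[p[1]-60:p[1]+60,p[0]-60:p[0]+60,::-1],(480,480),interpolation=2));print(p)
```

```text
cap [ 0.4175 -0.1736  0.0793] gap 0.0061 (np.int32(147), np.int32(61))
cap [ 0.4456 -0.1116  0.325 ] gap 0.0756 (np.int32(37), np.int32(61))
tcp [ 0.4642 -0.2316  0.1765] F [-0.1 -0.5  0.8] M [ 0.009 -0.087  0.007] gap 0.039863746986274776 0.0
[382 138]
```

View pics/a2.png

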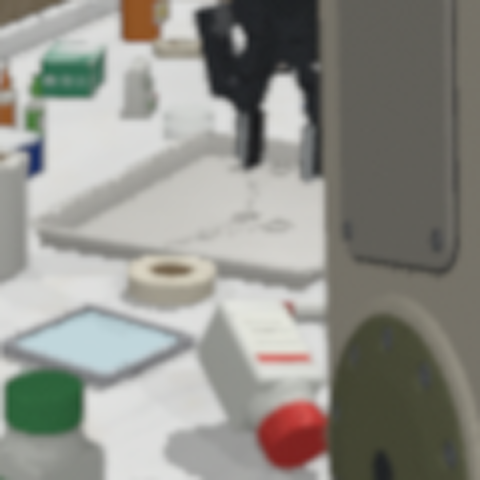

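Request:
move_arm(moves=[0,0,0,0,0.08,0,0,0.05,0,0.08,0,0,0.05,0,0.08,0,0,0.05,0,0.08,0,0,0.05,0,0.08,0,0,0.05,0,0.08])

```text
clock: 7.9
tcp_pos: [0.4748, -0.2392, 0.2363]
orientation: [0.001, 0.707, 0.707, 0.0]
wrist_force: [0.1, -0.4, -0.2]
finger_gap: 0.0798
grip_force: 0.0
```

Run:
```python
from h import *
red()
s=cam('scene');t=cam('top');p=[390,180];q=[395,213]
f=lambda d,p,r:cv2.resize(np.array(d['pixels'])[p[1]-r:p[1]+r,p[0]-r:p[0]+r,::-1],(400,400),interpolation=2)
cv2.imwrite('pics/a3.png',np.hstack([f(s,p,50),f(t,q,50)]))
```

```text
cap [ 0.4316 -0.1834  0.0253] gap 0.0004 (np.int32(222), np.int32(98))
cap [ 0.4288 -0.144   0.2729] gap 0.0019 (np.int32(65), np.int32(98))
cap [ 0.4547 -0.173   0.2644] gap 0.0136 (np.int32(65), np.int32(21))
tcp [ 0.4748 -0.2392  0.2363] F [-0.   0.  -0.2] M [ 0.03   0.093 -0.049] gap 0.0801737822774309 0.0
```

View pics/a3.png

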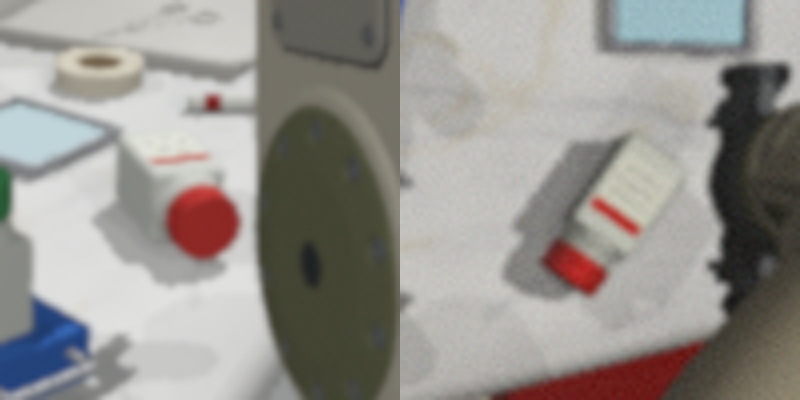

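Run:
```python
from h import *
t=cam('top');i=np.array(t['pixels']).astype(int)
P=lambda x,y:(345+(x+.5)/4-.5,163+(y+.5)/4-.5)
for p in((232,130),(285,175),(180,205),(228,245),(258,152)):print(p,atz(t,P(*p),.052).round(4))
for p in((143,262),(198,297),(170,280)):print(p,atz(t,P(*p),.026).round(4))
y0,x0=163,345;c=i[163:263,345:445];m=((c[...,0]-c[...,1]>60)).astype(np.uint8)
k,l,st,ce=cv2.connectedComponentsWithStats(m)
for q in range(1,k):
  if 5<st[q,4]<300:
    r=cv2.minAreaRect(np.argwhere(l==q)[:,::-1].astype(np.float32));w=ce[q]+[x0,y0];print(st[q],w,r,atz(t,w,.052).round(4),atz(t,w,.04).round(4))
    b=cv2.boxPoints(r)+[x0,y0];print(np.array([atz(t,v,.052 if st[q,4]<50 else .035)[:2] for v in b]).round(4))
```

```text
(232, 130) [ 0.5308 -0.2202  0.052 ]
(285, 175) [ 0.499  -0.2584  0.052 ]
(180, 205) [ 0.4762 -0.1828  0.052 ]
(228, 245) [ 0.4481 -0.2173  0.052 ]
(258, 152) [ 0.5153 -0.239   0.052 ]
(143, 262) [ 0.4354 -0.1601  0.026 ]
(198, 297) [ 0.4105 -0.2004  0.026 ]
(170, 280) [ 0.4226 -0.1799  0.026 ]
[48 50 12  9 36] [398.41666667 216.61111111] ((53.466217041015625, 53.54729461669922), (13.019735336303711, 2.6736955642700195), 35.53767776489258) [ 0.4688 -0.2081  0.052 ] [ 0.4693 -0.2103  0.04  ]
[[ 0.4764 -0.1908]
 [ 0.4828 -0.1953]
 [ 0.4615 -0.2257]
 [ 0.4552 -0.2213]]
[37 61 14 12 99] [388.76767677 229.58585859] ((43.61538314819336, 66.57691955566406), (13.867505073547363, 7.488452911376953), 33.690067291259766) [ 0.4313 -0.1805  0.052 ] [ 0.4314 -0.1824  0.04  ]
[[ 0.4332 -0.16  ]
 [ 0.4514 -0.172 ]
 [ 0.4297 -0.2056]
 [ 0.4115 -0.1936]]
[ 27  86  47  14 289] [398.19723183 257.81314879] ((51.11638641357422, 96.84149169921875), (10.099997520446777, 47.7882080078125), 75.57923126220703) [ 0.3517 -0.2075  0.052 ] [ 0.351  -0.2097  0.04  ]
[[ 0.3408 -0.1342]
 [ 0.3767 -0.268 ]
 [ 0.3488 -0.2752]
 [ 0.3131 -0.1416]]
```

The picture shows the bottle lying flat again, label up, body at top (400,210) and cap at (388,229). Its axis points about 146° in xy, and the stereo cap height of 25 mm agrees with lying. I'll regrip the bare sides with the same corner grip and leave out the hard bounces.

Request:
move_arm(moves=[0.046,-0.003,-0.08,0.986,0.075,0.046,-0.003,-0.08,0.986,0.075,0.046,-0.003,-0.1,0.986,0.075,0.046,-0.003,-0.1,0.986,0.075,0.046,-0.003,-0.1,0.986,0.075,0.046,-0.003,-0.1,0.986,0.075,0.046,-0.003,-0.1,0.986,0.075,0.046,-0.003,-0.1,0.986,0.075,0.046,-0.003,-0.14,0.986,0.075,0.046,-0.003,-0.18,0.986,0.075,0.046,-0.003,-0.19,0.986,0.075,0.046,-0.003,-0.19,0.986,0.075])

```text
clock: 9.15
tcp_pos: [0.5172, -0.2398, 0.0427]
orientation: [-0.004, 0.288, 0.958, 0.001]
wrist_force: [0.3, 0.2, -0.1]
finger_gap: 0.0751
grip_force: 0.0
```

Request:
move_arm(moves=[0,0,0,0,0.04,0,0,0,0,0.04,0,0,0,0,0.04,0,0,0,0,0.04,0,0,0.01,0,0.04,0,0,0.025,0,0.04,0,0,0.045,0,0.04,0,0,0.065,0,0.04,0,0,0.085,0,0.04,0,0,0.1,0,0.04,0,0,0.1,0,0.04,0,0,0.1,0,0.04])

```text
clock: 10.15
tcp_pos: [0.5209, -0.2421, 0.1477]
orientation: [0.001, 0.288, 0.958, -0.0]
wrist_force: [0.6, -0.0, -3.2]
finger_gap: 0.0504
grip_force: 21.4
```

```bash
python3 -c "from h import *;red()"
```

```text
cap [ 0.4431 -0.1898  0.0828] gap 0.0028 (np.int32(191), np.int32(78))
cap [ 0.4706 -0.2234  0.0653] gap 0.0074 (np.int32(191), np.int32(22))
cap [ 0.4863 -0.1527  0.3144] gap 0.0607 (np.int32(35), np.int32(22))
tcp [ 0.5209 -0.2421  0.1477] F [ 0.2 -1.  -2.8] M [-0.004 -0.07  -0.017] gap 0.05074116472721839 21.33589267730713
```

Request:
move_arm(moves=[0,0,0.02,0,0.04,0,0,0.035,0,0.04,0,0,0.04,0,0.04,0,0,0.035,0,0.04,0,0,0.02,0,0.04,0,0,0,0,0.04,0,0,0.02,0,0.04,0,0,0.03,0,0.04,0,0,0.03,0,0.04])

```text
clock: 11.0
tcp_pos: [0.521, -0.2423, 0.1773]
orientation: [0.001, 0.288, 0.958, -0.0]
wrist_force: [0.7, -0.5, -1.9]
finger_gap: 0.0505
grip_force: 22.0
```

```bash
python3 -c "from h import *;red()"
```

```text
cap [ 0.4558 -0.1978  0.098 ] gap 0.0026 (np.int32(172), np.int32(66))
cap [ 0.4731 -0.1379  0.3178] gap 0.0636 (np.int32(35), np.int32(66))
cap [ 0.3582 -0.1091  0.1513] gap 0.0709 (np.int32(172), np.int32(264))
tcp [ 0.521  -0.2423  0.1773] F [-0.4  0.4 -2.1] M [ 0.014 -0.048  0.008] gap 0.05046594988239428 21.982945203781128
```

Request:
move_arm(moves=[0,0,0.015,0,0.04,0,0,0.015,0,0.04,0,0,-0.005,0,0.04,0,0,-0.025,0,0.04,0,0,-0.005,0,0.04,0,0,0.01,0,0.04,0,0,0.015,0,0.04,0,0,0.01,0,0.04,0,0,-0.005,0,0.04,0,0,-0.025,0,0.04,0,0,-0.005,0,0.04,0,0,0,0,0.04])

```text
clock: 12.1
tcp_pos: [0.5194, -0.2413, 0.1752]
orientation: [-0.001, 0.288, 0.958, 0.0]
wrist_force: [0.9, 0.1, -1.2]
finger_gap: 0.0508
grip_force: 22.0
```

```bash
python3 -c "from h import *;red()"
```

```text
cap [ 0.4571 -0.2006  0.0947] gap 0.0013 (np.int32(173), np.int32(59))
cap [ 0.4749 -0.1393  0.3175] gap 0.0625 (np.int32(36), np.int32(59))
cap [ 0.3576 -0.1102  0.1492] gap 0.0689 (np.int32(173), np.int32(260))
tcp [ 0.5194 -0.2413  0.1752] F [-0.7 -0.2 -2.1] M [-0.124 -0.143  0.011] gap 0.050743555582180355 22.499262392520905
```

θ is now about 41°. Next I take it over the dish, turn the cap toward −x, and lower it until the cap edge is just above the card.

Request:
move_arm(moves=[0.035,-0.007,0,0.12,0.04,0.07,-0.014,0,0.24,0.04,0.105,-0.02,0,0.36,0.04,0.135,-0.025,0,0.48,0.04,0.155,-0.027,0,0.585,0.04,0.155,-0.027,-0.005,0.585,0.04,0.155,-0.027,-0.02,0.585,0.04,0.155,-0.027,-0.035,0.585,0.04,0.155,-0.027,-0.047,0.585,0.04,0.155,-0.027,-0.055,0.585,0.04,0.155,-0.027,-0.058,0.585,0.04,0.155,-0.027,-0.058,0.585,0.04])

```text
clock: 13.2
tcp_pos: [0.6767, -0.2688, 0.1196]
orientation: [0.002, 0.0, 1.0, -0.0]
wrist_force: [1.3, 1.4, 2.9]
finger_gap: 0.0506
grip_force: 22.5
```

Run:
```python
from h import *
red()
s=cam('scene');p=proj(s,[[.64,-.268,.06]])[0].astype(int);print(p)
cv2.imwrite('pics/a4.png',cv2.resize(np.array(s['pixels'])[p[1]-45:p[1]+45,p[0]-45:p[0]+45,::-1],(540,540),interpolation=2))
```

```text
tcp [ 0.6767 -0.2688  0.1196] F [1.8 1.2 3.2] M [ 0.43  -0.436 -0.072] gap 0.050913935758132564 22.644640803337097
[348 147]
```

View pics/a4.png

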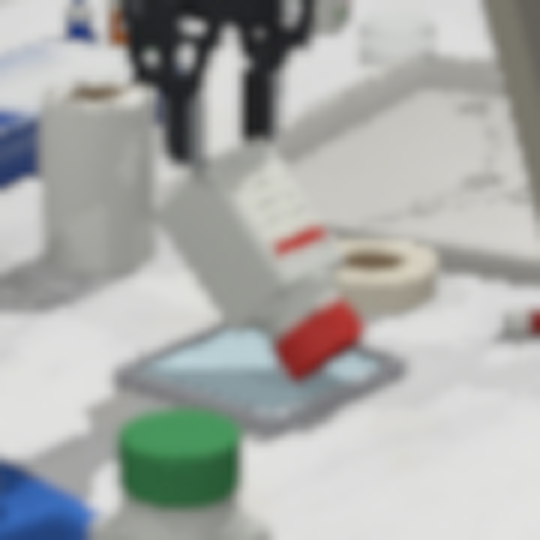

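The picture shows the bottle tilted about 50° with its cap edge just touching the card (cap at crop (320,340)). Now I push the grip toward −x so the cap drags or catches the rim and tips under.

Request:
move_arm(moves=[-0.006,0,0,0,0.04,-0.012,0,0,0,0.04,-0.018,0,0,0,0.04,-0.024,0,0.002,0,0.04,-0.03,0,0.004,0,0.04,-0.03,0,0.004,0,0.04])

```text
clock: 13.85
tcp_pos: [0.6474, -0.2706, 0.1272]
orientation: [0.004, 0.0, 1.0, -0.002]
wrist_force: [3.5, 0.1, 12.9]
finger_gap: 0.0504
grip_force: 29.3
```

```bash
sed -i 's/np.linalg.norm(c\[q\]-p)<90/np.linalg.norm(c[q]-p)<130/; s/20<st/8<st/' h.py; python3 -c "from h import *;red()"
```

```text
cap [ 0.7188 -0.1644  0.0815] gap 0.3173 (np.int32(71), np.int32(9))
cap [ 0.6373 -0.1469  0.2872] gap 0.3255 (np.int32(20), np.int32(9))
cap [ 0.838  -0.3039  0.0182] gap 0.3411 (np.int32(71), np.int32(12))
tcp [ 0.6474 -0.2706  0.1272] F [ 4.   0.4 11.8] M [ 0.022 -0.804  0.037] gap 0.05074429305510958 29.33954268693924
```

```bash
cat >> h.py <<'E'
def redp(y):  # cap blob in scene view, on the vertical plane at y
    d=cam('scene');i=d['pixels'].astype(int);m=((i[...,0]>70)&(i[...,0]>2*i[...,1])&(i[...,0]>2*i[...,2])).astype(np.uint8)
    s=env.get_state();p=proj(d,[s['tcp_pos']-[0,0,.1]])[0];k,l,st,c=cv2.connectedComponentsWithStats(m)
    for q in range(1,k):
        if st[q,4]>50 and np.linalg.norm(c[q]-p)<60:
            b=cv2.boxPoints(cv2.minAreaRect(np.argwhere(l==q)[:,::-1].astype(np.float32)))
            h=lambda w:(lambda c0,v:(c0+v*(y-c0[1])/v[1])[[0,2]].round(4))(*ray(d,w))
            print('cap',c[q].round(1),'xz',h(c[q]),'box',b.round(1).tolist(),[h(w).tolist() for w in b])
    print('tcp',s['tcp_pos'].round(4),'F',s['wrist_force'].round(1),'M',s['ft_torque'].round(3),s['finger_gap'].round(4),round(s['grip_force'],1))
E
python3 -c "from h import *;redp(-.25)"
```

```text
cap [357.1 159.6] xz [0.5925 0.0368] box [[350.1000061035156, 159.6999969482422], [361.8999938964844, 154.5], [364.1000061035156, 159.5], [352.29998779296875, 164.6999969482422]] [[0.619, 0.0298], [0.5755, 0.057], [0.5669, 0.0434], [0.6101, 0.0158]]Traceback (most recent call last):
  File "<string>", line 1, in <module>
    from h import *;redp(-.25)
                    ~~~~^^^^^^
  File "h.py", line 36, in redp
    print('tcp',s['tcp_pos'].round(4),'F',s['wrist_force'].round(1),'M',s['ft_torque'].round(3),s['finger_gap'].round(4),round(s['grip_force'],1))
                                                                                                ^^^^^^^^^^^^^^^^^^^^^
AttributeError: 'float' object has no attribute 'round'
```

Request:
move_arm(moves=[-0.006,0,0.001,0,0.04,-0.012,0,0.002,0,0.04,-0.018,0,0.003,0,0.04,-0.024,0,0.004,0,0.04,-0.03,0,0.004,0,0.04,-0.03,0,0.004,0,0.04])

```text
clock: 14.5
tcp_pos: [0.6154, -0.27, 0.1288]
orientation: [0.002, 0.0, 1.0, -0.001]
wrist_force: [1.6, -0.6, 7.5]
finger_gap: 0.051
grip_force: 33.9
```

```bash
sed -i "s/s\['finger_gap'\].round(4)/s['finger_gap']/" h.py; python3 -c "from h import *;redp(-.25)"
```

```text
cap [358.6 162.2] xz [0.5865 0.0299] box [[351.79998779296875, 161.0], [364.3999938964844, 158.1999969482422], [365.6000061035156, 163.8000030517578], [353.0, 166.60000610351562]] [[0.6125, 0.0272], [0.566, 0.0476], [0.5609, 0.0316], [0.6074, 0.0106]]
tcp [ 0.6158 -0.2701  0.1288] F [1.1 0.3 7.6] M [-0.053 -0.373  0.022] 0.050227155729780905 33.9
```

Request:
move_arm(moves=[0,0,0.015,0,0.04,0.02,0,0.025,0,0.04,0.05,0,0.025,0,0.04,0.075,0,0.02,0,0.04,0.075,0,0.008,0,0.04,0.075,0,0,0,0.04,0.073,0,-0.002,0,0.04,0.066,0,-0.002,0,0.04,0.058,0,-0.002,0,0.04,0.05,0,-0.003,0,0.04,0.05,0,-0.003,0,0.04])

```text
clock: 15.47
tcp_pos: [0.664, -0.2695, 0.1251]
orientation: [0.0, 0.0, 1.0, -0.001]
wrist_force: [0.4, -0.4, 6.6]
finger_gap: 0.0508
grip_force: 37.0
```

```bash
python3 -c "from h import *;redp(-.25)"
```

```text
cap [341.  158.7] xz [0.6551 0.0244] box [[335.0, 156.0], [347.0, 156.0], [347.0, 161.0], [335.0, 161.0]] [[0.6793, 0.0273], [0.6313, 0.0389], [0.631, 0.0227], [0.6794, 0.0106]]
tcp [ 0.6645 -0.2695  0.1252] F [-0.5  0.1  7.1] M [ 0.08  -0.169 -0.01 ] 0.050444471600185864 37.0
```

Request:
move_arm(moves=[-0.006,0,-0.001,0,0.04,-0.012,0,-0.002,0,0.04,-0.018,0,-0.004,0,0.04,-0.024,0,-0.006,0,0.04,-0.024,0,-0.006,0,0.04])

```text
clock: 15.93
tcp_pos: [0.6416, -0.2695, 0.12]
orientation: [0.002, 0.0, 1.0, -0.001]
wrist_force: [1.3, 0.7, 10.1]
finger_gap: 0.0506
grip_force: 37.9
```

Run:
```python
from h import *
redp(-.25)
s=cam('scene');p=proj(s,[[.64,-.268,.06]])[0].astype(int);print(p)
cv2.imwrite('pics/a5.png',cv2.resize(np.array(s['pixels'])[p[1]-45:p[1]+45,p[0]-45:p[0]+45,::-1],(540,540),interpolation=2))
```

```text
cap [341.3 159.8] xz [0.6538 0.0209] box [[335.6000061035156, 161.8000030517578], [336.0, 157.0], [347.20001220703125, 158.0], [346.70001220703125, 162.8000030517578]] [[0.677, 0.0085], [0.6752, 0.025], [0.6305, 0.0325], [0.6319, 0.0166]]
tcp [ 0.6419 -0.2695  0.12  ] F [ 0.6  0.8 10.7] M [ 0.235 -0.542 -0.016] 0.05071039700680798 37.9
[348 147]
```

View pics/a5.png

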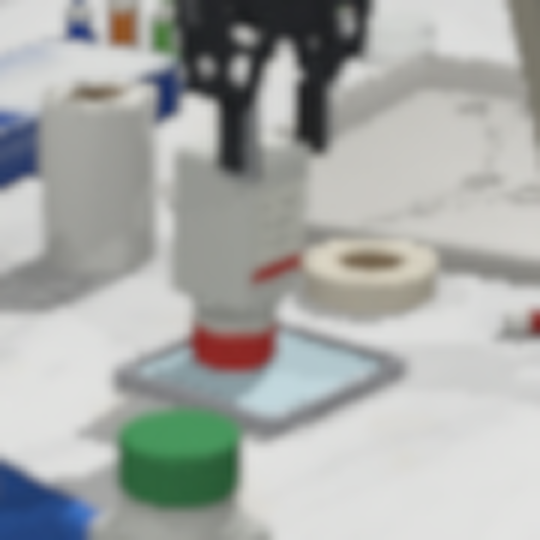

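It stands on its cap on the card, upright, with the cap at crop (233,345). I'll relieve the press, let go and wait.

Request:
move_arm(moves=[0,0,0.001,0,0.04,0,0,0.002,0,0.04,0,0,0.002,0,0.06,0,0,0.002,0,0.07,0,0,0.002,0,0.075,0,0,0.02,0,0.075,0,0,0.05,0,0.075,0,0,0.05,0,0.075,0,0,0.05,0,0.075,0,0,0.05,0,0.075])

```text
clock: 16.87
tcp_pos: [0.6408, -0.2686, 0.1666]
orientation: [-0.001, -0.0, 1.0, 0.0]
wrist_force: [0.3, -0.1, -0.2]
finger_gap: 0.075
grip_force: 0.0
```

Run:
```python
from h import *
redp(-.25)
d=cam('top');q=proj(d,[[.65,-.268,.1]])[0].astype(int);print(q)
s=cam('scene');p=proj(s,[[.64,-.268,.06]])[0].astype(int)
f=lambda d,p,r:cv2.resize(np.array(d['pixels'])[p[1]-r:p[1]+r,p[0]-r:p[0]+r,::-1],(400,400),interpolation=2)
cv2.imwrite('pics/a6.png',np.hstack([f(s,p,50),f(d,q,50)]))
```

```text
cap [342.5 160.8] xz [0.649  0.0189] box [[336.6000061035156, 162.6999969482422], [337.0, 158.0], [348.29998779296875, 159.0], [347.79998779296875, 163.6999969482422]] [[0.6729, 0.0065], [0.6711, 0.0226], [0.6262, 0.0303], [0.6276, 0.0147]]
tcp [ 0.6405 -0.2684  0.1659] F [-0.2 -0.2 -0.2] M [ 0.046 -0.012 -0.042] 0.0750218977623379 0.0
[423 151]
```

View pics/a6.png

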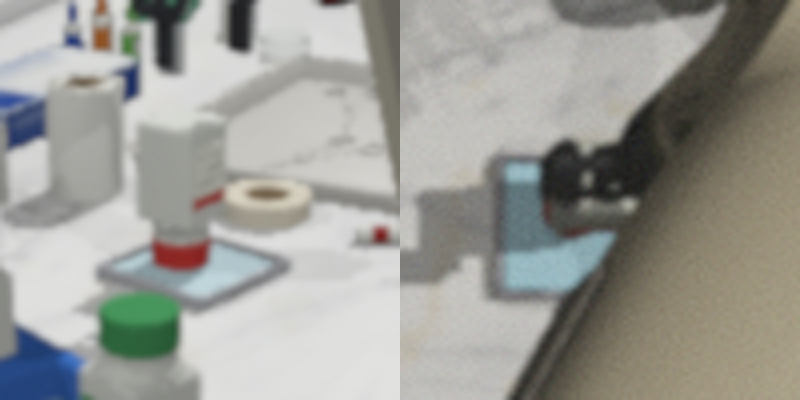

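Request:
move_arm(moves=[0,0,0,0,0.075,0,0,0,0,0.075,0,0,0,0,0.075,0,0,0,0,0.075,0,0,0,0,0.075,0,0,0,0,0.075,0,0,0,0,0.075,0,0,0,0,0.075,0,0,0,0,0.075,0,0,0,0,0.075,0,0,0,0,0.075,0,0,0,0,0.075])

```text
clock: 18.02
tcp_pos: [0.6412, -0.2688, 0.1673]
orientation: [0.0, -0.0, 1.0, 0.0]
wrist_force: [-0.3, 0.2, -0.0]
finger_gap: 0.0751
grip_force: 0.0
```

Request:
move_arm(moves=[0,0,0,0,0.075,0,0,0,0,0.075,0,0,0,0,0.075,0,0,0,0,0.075,0,0,0,0,0.075,0,0,0,0,0.075,0,0,0,0,0.075,0,0,0,0,0.075,0,0,0,0,0.075,0,0,0,0,0.075,0,0,0,0,0.075])

```text
clock: 18.93
tcp_pos: [0.6413, -0.2688, 0.1673]
orientation: [-0.0, -0.0, 1.0, 0.0]
wrist_force: [-0.4, -0.2, 0.2]
finger_gap: 0.0749
grip_force: 0.0
```

Released at about 16.4 s and stood free until 18.9 s, so the two seconds are covered. The last picture shows it standing alone. I've used my ten views, so from here I go by measured numbers only.

Next I regrip it the same way, carry it to free table and lay it down.

Request:
move_arm(moves=[0,0,-0.025,0,0.075,0,0,-0.045,0,0.075,0,0,-0.047,0,0.075,0,0,-0.047,0,0.04,0,0,-0.047,0,0.04,0,0,-0.047,0,0.04,0,0,-0.047,0,0.04,0,0,-0.04,0,0.04,0,0,-0.025,0,0.04,0,0,-0.005,0,0.04,0,0,0.01,0,0.04], newtons=20)

```text
clock: 19.85
tcp_pos: [0.6414, -0.2689, 0.1793]
orientation: [0.0, -0.0, 1.0, -0.0]
wrist_force: [0.2, 0.4, -2.9]
finger_gap: 0.0508
grip_force: 21.4
```

```bash
python3 -c "from h import *;redp(-.25)"
```

```text
cap [343.5 142.7] xz [0.6454 0.0781] box [[337.70001220703125, 141.0], [349.0, 139.89999389648438], [349.5, 144.6999969482422], [338.20001220703125, 145.8000030517578]] [[0.6683, 0.0785], [0.6245, 0.0913], [0.6224, 0.077], [0.6664, 0.0637]]
tcp [ 0.6428 -0.2696  0.1831] F [-0.3 -0.7  0.7] M [-0.061 -0.063  0.032] 0.0512596178750035 21.5
```

Request:
move_arm(moves=[-0.02,0.012,0,0,0.04,-0.045,0.026,0,0,0.04,-0.075,0.044,0,0,0.04,-0.105,0.062,0,0,0.04,-0.135,0.08,0,0,0.04,-0.165,0.098,0,0,0.04,-0.19,0.112,0,0,0.04,-0.203,0.119,0,0,0.04,-0.203,0.119,-0.02,0,0.04,-0.203,0.119,-0.04,0,0.04,-0.203,0.119,-0.052,0,0.04,-0.203,0.119,-0.057,0,0.04])

```text
clock: 20.9
tcp_pos: [0.4371, -0.1491, 0.119]
orientation: [-0.001, -0.0, 1.0, 0.0]
wrist_force: [-1.5, 0.6, -2.4]
finger_gap: 0.0509
grip_force: 21.8
```

```bash
python3 -c "from h import *;redp(-.13)"
```

```text
cap [374.1 193.4] xz [0.4438 0.0168] box [[366.5, 196.39999389648438], [367.0, 189.89999389648438], [381.29998779296875, 191.0], [380.79998779296875, 197.5]] [[0.4672, 0.0004], [0.4663, 0.0196], [0.4223, 0.0302], [0.4227, 0.0117]]
tcp [ 0.4371 -0.1492  0.1188] F [-0.5 -0.  -2.6] M [-0.011  0.057  0.033] 0.051172408963239865 21.8
```

Request:
move_arm(moves=[0,0,-0.003,0,0.04,0.008,0,-0.003,0,0.04,0.016,0,-0.002,0,0.04,0.026,0,-0.002,0,0.04,0.037,0,-0.002,0,0.04,0.047,0,-0.003,0,0.04,0.057,0,-0.005,0,0.04,0.057,0,-0.005,0,0.04])

```text
clock: 21.62
tcp_pos: [0.4977, -0.15, 0.1152]
orientation: [0.001, -0.001, 1.0, -0.0]
wrist_force: [1.0, 0.2, -2.3]
finger_gap: 0.0513
grip_force: 21.8
```

```bash
python3 -c "from h import *;redp(-.13)"
```

```text
cap [355.8 187.9] xz [0.5031 0.0142] box [[349.0, 185.0], [363.0, 185.0], [363.0, 191.0], [349.0, 191.0]] [[0.5263, 0.0158], [0.4797, 0.0297], [0.4791, 0.0125], [0.526, -0.0022]]
tcp [ 0.4964 -0.1497  0.115 ] F [ 0.3  0.8 -2.3] M [-0.041  0.034 -0.032] 0.050969847210923805 21.8
```

Request:
move_arm(moves=[-0.01,0,0.01,0,0.04,-0.03,0,0.01,0,0.04,-0.06,0,0.01,0,0.04,-0.065,0,-0.002,0,0.04,-0.065,0,-0.006,0,0.04,-0.065,0,-0.008,0,0.04,-0.065,0,-0.008,0,0.04])

```text
clock: 22.25
tcp_pos: [0.431, -0.1512, 0.1115]
orientation: [0.002, 0.0, 1.0, -0.002]
wrist_force: [-8.5, 0.8, 29.5]
finger_gap: 0.0509
grip_force: 36.2
```

```bash
python3 -c "from h import *;redp(-.13)"
```

```text
cap [380.  195.6] xz [0.4256 0.0162] box [[371.79998779296875, 193.10000610351562], [387.0, 192.0], [387.5, 198.60000610351562], [372.29998779296875, 199.6999969482422]] [[0.4509, 0.0153], [0.4054, 0.0328], [0.4028, 0.0152], [0.4485, -0.0031]]
tcp [ 0.4311 -0.1512  0.1115] F [-8.1  1.7 30.3] M [0.34  1.752 0.035] 0.05122554822005943 36.2
```

Request:
move_arm(moves=[0.008,0,0.002,0,0.04,0.016,0,0.003,0,0.04,0.026,0,0.004,0,0.04,0.036,0,0.004,0,0.04,0.036,0,0.004,0,0.04])

```text
clock: 22.72
tcp_pos: [0.468, -0.1502, 0.1128]
orientation: [0.001, -0.0, 1.0, -0.001]
wrist_force: [-0.8, 0.6, 8.3]
finger_gap: 0.0515
grip_force: 36.0
```

```bash
python3 -c "from h import *;redp(-.13)"
```

```text
cap [378.3 192. ] xz [0.4311 0.0248] box [[370.1000061035156, 190.1999969482422], [385.20001220703125, 186.6999969482422], [386.8999938964844, 193.6999969482422], [371.70001220703125, 197.1999969482422]] [[0.4565, 0.0219], [0.4115, 0.0455], [0.4055, 0.028], [0.4505, 0.0035]]
tcp [ 0.4676 -0.1502  0.1128] F [-0.8  1.3  7.2] M [0.131 0.149 0.021] 0.05125511173598991 35.9
```

Request:
move_arm(moves=[0.006,0,-0.001,0,0.04,0.012,0,-0.002,0,0.04,0.022,0,-0.005,0,0.04,0.031,0,-0.008,0,0.04,0.041,0,-0.013,0,0.04,0.049,0,-0.018,0,0.04,0.058,0,-0.025,0,0.04,0.065,0,-0.032,0,0.04,0.065,0,-0.032,0,0.04])

```text
clock: 23.52
tcp_pos: [0.5365, -0.1508, 0.0816]
orientation: [0.005, -0.0, 1.0, -0.001]
wrist_force: [5.0, -0.4, 8.8]
finger_gap: 0.0515
grip_force: 42.2
```

```bash
python3 -c "from h import *;redp(-.13)"
```

```text
cap [374.1 187. ] xz [0.4448 0.0345] box [[365.5, 189.5], [376.5, 178.5], [382.5, 184.5], [371.5, 195.5]] [[0.4712, 0.0193], [0.4386, 0.0601], [0.4198, 0.049], [0.4515, 0.0082]]
tcp [ 0.5358 -0.1509  0.0819] F [5.7 0.1 7.6] M [ 0.03  -0.653 -0.009] 0.051014178841889274 41.9
```

Request:
move_arm(moves=[0.008,0,-0.008,0,0.04,0.015,0,-0.016,0,0.04,0.02,0,-0.024,0,0.04,0.024,0,-0.03,0,0.04,0.026,0,-0.035,0,0.04,0.026,0,-0.035,0,0.04])

```text
clock: 24.07
tcp_pos: [0.5577, -0.1499, 0.0439]
orientation: [0.0, -0.0, 1.0, -0.0]
wrist_force: [3.1, 0.1, 2.7]
finger_gap: 0.0512
grip_force: 44.7
```

```bash
python3 -c "from h import *;redp(-.13)"
```

```text
cap [374. 187.] xz [0.4448 0.0345] box [[365.3999938964844, 191.1999969482422], [372.20001220703125, 177.60000610351562], [382.6000061035156, 182.8000030517578], [375.79998779296875, 196.39999389648438]] [[0.4713, 0.0144], [0.4517, 0.0588], [0.4198, 0.0537], [0.438, 0.0099]]
tcp [ 0.5572 -0.1498  0.0441] F [ 2.3 -0.7  1.8] M [-0.111 -0.12   0.03 ] 0.051153310247538365 44.6
```

Request:
move_arm(moves=[0,0,0,0,0.07,0,0,0,0,0.075,0,0,0.03,0,0.075,0,0,0.07,0,0.075,0,-0.04,0.11,0,0.075,0,-0.08,0.14,0,0.075,0,-0.1,0.14,0,0.075,0,-0.1,0.14,0,0.075])

```text
clock: 24.78
tcp_pos: [0.5585, -0.2566, 0.1884]
orientation: [0.003, 0.003, 1.0, -0.003]
wrist_force: [0.0, -0.6, -0.8]
finger_gap: 0.0747
grip_force: 0.0
```

```bash
cat > l.py <<'E'
from h import *
t=cam('top');s=cam('scene');i=np.array(t['pixels']).astype(int)
m=((i[...,0]>70)&(i[...,0]>1.8*i[...,1])&(i[...,0]>1.8*i[...,2])).astype(np.uint8);q=proj(t,[[.49,-.15,.03]])[0]
k,l,st,ce=cv2.connectedComponentsWithStats(m)
for j in range(1,k):
    if 8<st[j,4]<200 and np.linalg.norm(ce[j]-q)<45:
        r=cv2.minAreaRect(np.argwhere(l==j)[:,::-1].astype(np.float32));print(st[j],ce[j].round(1),atz(t,ce[j],.045).round(4),[atz(t,v,.04)[:2].round(4).tolist() for v in cv2.boxPoints(r)])
# rectified patch at z=.052: bright body extents
X=np.arange(.40,.62,.004);Y=np.arange(-.21,-.09,.004)
g=np.array([[x,y,.052] for x in X[::-1] for y in Y[::-1]]);p=proj(t,g).astype(np.float32).reshape(len(X),len(Y),2)
gr=cv2.remap(cv2.cvtColor(np.array(t['pixels']),cv2.COLOR_RGB2GRAY),p[...,0],p[...,1],cv2.INTER_LINEAR)
print('cols y from',Y[-1],'step -4mm');
for x,row in zip(X[::-1],gr):print('%.3f'%x,' '.join('%3d'%v for v in row))
E
python3 l.py; python3 -c "from h import *;redp(-.13)"
```

```text
[372 203  13   2  26] [378.  203.5] [ 0.506  -0.1503  0.045 ] [[0.5076, -0.1335], [0.5081, -0.1684], [0.5052, -0.1684], [0.5047, -0.1335]]
[370 216  15   8  96] [376.9 219.6] [ 0.4594 -0.1473  0.045 ] [[0.4698, -0.1279], [0.4704, -0.1685], [0.4502, -0.1686], [0.4495, -0.128]]
cols y from -0.09399999999999989 step -4mm
0.616 191 190 189 190 190 195 193 192 192 193 193 192 191 194 192 190 188 185 183 187 192 197 194 194 185 150 121 121 141 158
0.612 193 192 192 193 192 194 192 193 193 193 192 190 187 188 187 184 184 179 182 185 187 191 191 193 186 150 123 122 141 156
0.608 195 194 193 195 193 193 194 192 192 192 191 185 183 185 184 181 181 177 178 183 185 184 188 191 185 150 122 120 140 157
0.604 191 194 194 193 194 195 194 192 190 191 187 185 183 183 182 181 176 178 181 184 183 185 188 197 186 153 124 123 138 157
0.600 193 192 195 194 193 196 192 193 194 190 185 183 184 185 182 178 178 179 186 183 185 182 188 194 184 151 123 115 129 151
0.596 192 192 191 193 191 191 194 194 194 191 185 183 182 183 181 179 175 182 184 185 185 186 190 193 187 153 127 109 120 134
0.592 184 192 193 193 19
[... 5774 characters left out ...]
408 188 186 188 186 188 187 188 190 187 185 186 193 194 196 197 197 198 197 196 195 194 193 195 195 197 193 180 127  70  50
0.404 183 184 184 183 183 184 181 181 177 184 190 193 198 198 196 195 195 196 193 195 193 196 194 191 193 185 149  87  53  49
0.400 183 181 184 185 186 180 176 174 179 184 190 194 194 196 197 196 194 193 194 193 195 193 194 195 190 166 111  60  52  58
cap [373.6 186.2] xz [0.4462 0.0364] box [[364.3999938964844, 190.1999969482422], [371.3999938964844, 176.1999969482422], [383.0, 182.0], [376.0, 196.0]] [[0.4746, 0.0162], [0.4544, 0.0619], [0.4188, 0.0562], [0.4375, 0.0113]]
tcp [ 0.5561 -0.2497  0.1836] F [ 0.1  0.7 -0.2] M [ 0.014  0.018 -0.011] 0.07536305028129546 0.0
```

The bottle lies flat along −x: y centre −0.149, cap end x≈0.447, base x≈0.564, which gives 117 mm. Now I pinch the end of the cap so the base swings down on lifting.

Request:
move_arm(moves=[-0.03,0.03,-0.02,0,0.075,-0.055,0.055,-0.04,0,0.075,-0.08,0.08,-0.06,0,0.075,-0.108,0.101,-0.08,0,0.075,-0.108,0.101,-0.12,0,0.075,-0.108,0.101,-0.155,0,0.075,-0.108,0.101,-0.166,0,0.075,-0.108,0.101,-0.166,0,0.075,-0.108,0.101,-0.166,0,0.03,-0.108,0.101,-0.166,0,0.03,-0.108,0.101,-0.166,0,0.03,-0.108,0.101,-0.166,0,0.03], newtons=20)

```text
clock: 25.93
tcp_pos: [0.4501, -0.1489, 0.0194]
orientation: [0.001, -0.0, 1.0, -0.0]
wrist_force: [-0.3, 1.0, 2.0]
finger_gap: 0.045
grip_force: 22.2
```

```bash
python3 -c "from h import *;redp(-.13)"
```

```text
cap [378.4 184.8] xz [0.4319 0.0446] box [[375.0, 179.0], [382.0, 179.0], [382.0, 194.0], [375.0, 194.0]] [[0.443, 0.0574], [0.4222, 0.0634], [0.4197, 0.0226], [0.4409, 0.0159]]
tcp [ 0.4501 -0.149   0.0194] F [-0.6  0.9  2.1] M [ 0.268 -0.018  0.092] 0.04501386079037506 22.3
```

Request:
move_arm(moves=[0,0,0.01,0,0.03,0,0,0.02,0,0.03,0,0,0.035,0,0.03,0,0,0.05,0,0.03,0,0,0.065,0,0.03,0,0,0.08,0,0.03,0,0,0.095,0,0.03,0,0,0.11,0,0.03,0,0,0.12,0,0.03,0,0,0.12,0,0.03])

```text
clock: 26.82
tcp_pos: [0.4506, -0.1496, 0.1407]
orientation: [0.002, -0.0, 1.0, -0.001]
wrist_force: [0.1, -0.9, -2.0]
finger_gap: 0.0453
grip_force: 22.9
```

```bash
cat > b.py <<'E'
from h import *
import sys
# white body/label lookup: print label stripe + cap in scene on plane y
y=float(sys.argv[1]);d=cam('scene');s=env.get_state();i=d['pixels'].astype(int)
m=((i[...,0]>70)&(i[...,0]>1.5*i[...,1])&(i[...,0]>1.5*i[...,2])).astype(np.uint8);p=proj(d,[s['tcp_pos']])[0]
k,l,st,c=cv2.connectedComponentsWithStats(m)
for q in range(1,k):
    if st[q,4]>5 and np.linalg.norm(c[q]-p)<70:
        c0,v=ray(d,c[q]);print(st[q],c[q].round(1),'xz',(c0+v*(y-c0[1])/v[1])[[0,2]].round(4),np.round(cv2.minAreaRect(np.argwhere(l==q)[:,::-1].astype(np.float32))[2]))
print('tcp',p.round(1),s['tcp_pos'].round(4),'F',s['wrist_force'].round(1),'M',s['ft_torque'].round(3),s['finger_gap'],s['grip_force'])
print('proj pivot, base if hanging, if level',proj(d,[s['tcp_pos']+[0,0,.008],s['tcp_pos']+[0,0,-.1],s['tcp_pos']+[.11,0,.008]]).round(0).tolist())
E
python3 b.py -.125; python3 -c "
from h import *
# brightness grid of scene around gripper (numbers instead of a view)
d=cam('scene');s=env.get_state();p=proj(d,[s['tcp_pos']])[0].astype(int);g=cv2.cvtColor(np.array(d['pixels']),cv2.COLOR_RGB2GRAY)
a=g[p[1]-25:p[1]+65:3,p[0]-50:p[0]+45:3]
print(p);print('\n'.join(' '.join('%3d'%v for v in r) for r in a))"
```

```text
[322 105   3   4  11] [322.9 106.4] xz [0.6128 0.2171] 90.0
[375 134  12  18 134] [380.7 142.2] xz [0.4283 0.1589] 7.0
[392 154   3   3   8] [392.9 155.1] xz [0.3926 0.1349] 90.0
tcp [378.7 145.5] [ 0.45   -0.1493  0.1393] F [ 0.2  0.  -2.4] M [-0.019  0.104 -0.047] 0.04489166181628094 22.908932268619537
proj pivot, base if hanging, if level [[379.0, 142.0], [377.0, 182.0], [344.0, 134.0]]
[378 146]
140 141 216 217 216 216 216 213 195 167 158  77  41  34  41 163 139  37  35  32  32  48  67 174 190 188 185 133 116 111  96  96
179 218 218 216 215 210 192 169 160 155 156 127  34  33  38  60  67  37  34  47  32  36  50 188 196 196 196 139 116 111  96  96
178 216 215 210 191 172 161 156 153 174 193 166  39 135  38 182  52 129  95  42  34  79 185 199 199 199 199 138 116 112  96  97
175 212 197 177 162 156 153 174 191 194 195 170  36 103  35 144  45 190 137  38  48 167 202 203 203 202 193 139 116 111  96  97
169 179 164 158 153 163 189 194 195 196 196 192  92  42  36  38  52 170  71  34  81 172 190 204 203 201 193 126 116 111  96  96
173 171 146 159 169 184 191 194 195 196 195 186 191 178  
[... 2442 characters left out ...]
 221 223 224 222 220 219 212 210 207 205 142  66  66  68  69
148 152 138 136 135 135 135 198 220 221 221 221 221 221 221 220 221 222 224 223 219 222 224 223 223 222 219 153  65  67  69  69
141 143 135 135 135 134 135 160 170 204 222 222 221 220 220 219 222 224 224 223 220 223 224 223 223 221 220 162  65  67  68  68
 93 142 136 135 135 135 136 157 163 165 205 221 221 220 220 222 223 224 224 223 218 223 223 222 222 221 219 181  66  67  69  68
145 143 135 135 134 134 135  82 134 161 211 218 220 220 221 222 223 224 222 217 209 215 215 214 214 213 211 193  69  67  69  68
148 143 135 135 135 134 137  72  65  88 149 167 180 216 223 223 223 217 214 216 215 216 215 214 213 212 211 194  77  67  68  69
```

Still nearly level: the body's grey area lies to the left of the cap at the same height. I'll use moderate bounces.

Request:
move_arm(moves=[0,0,0.025,0,0.03,0,0,0.045,0,0.03,0,0,0.05,0,0.03,0,0,0.045,0,0.03,0,0,0.025,0,0.03,0,0,0,0,0.03,0,0,0.025,0,0.03,0,0,0.045,0,0.03,0,0,0.05,0,0.03,0,0,0.05,0,0.03])

```text
clock: 27.75
tcp_pos: [0.4499, -0.1491, 0.188]
orientation: [0.001, -0.0, 1.0, -0.0]
wrist_force: [-0.2, -0.1, -1.6]
finger_gap: 0.0455
grip_force: 24.0
```

```bash
cat > v.py <<'E'
from h import *
# body orientation: gray body pixels (side in shade ~147, neutral) near the gripper in scene
d=cam('scene');s=env.get_state();p=proj(d,[s['tcp_pos']])[0]
i=np.array(d['pixels']).astype(int);g=i.mean(2);m=((abs(g-148)<14)&(np.ptp(i,axis=2)<22)).astype(np.uint8)
m=cv2.morphologyEx(m,cv2.MORPH_OPEN,np.ones((3,3),np.uint8))
k,l,st,c=cv2.connectedComponentsWithStats(m)
for q in range(1,k):
    if st[q,4]>120 and np.linalg.norm(c[q]-p)<60: print('body',st[q].tolist(),(c[q]-p).round(1),[np.round(v,0) for v in cv2.minAreaRect(np.argwhere(l==q)[:,::-1].astype(np.float32))[1:]])
for a in(0,30,60,90):
    t=np.radians(a);print(a,(proj(d,[s['tcp_pos']+[.07*np.cos(t),.026,.008-.07*np.sin(t)]])[0]-p).round(0),end=' ')
print('tcp',p.round(0),s['tcp_pos'].round(4),'F',s['wrist_force'].round(1),'M',s['ft_torque'].round(3),s['finger_gap'],s['grip_force'])
E
python3 v.py
```

```text
body [336, 116, 33, 19, 160] [-27.8  -1.3] [array([ 5., 37.]), np.float64(61.0)]
body [347, 129, 31, 30, 513] [-19.5  15.7] [array([20., 32.]), np.float64(48.0)]
0 [-29.  -6.] 30 [-27.   9.] 60 [-19.  20.] 90 [-7. 27.] tcp [380. 127.] [ 0.4494 -0.1489  0.1874] F [-0.1 -0.9 -2. ] M [ 0.007  0.102 -0.002] 0.04512965166747309 23.97028684616089
```

Request:
move_arm(moves=[0,0,-0.005,0,0.03,0,0,-0.025,0,0.03,0,0,-0.05,0,0.03,0,0,-0.025,0,0.03,0,0,-0.005,0,0.03,0,0,0,0,0.03,0,0,-0.005,0,0.03,0,0,-0.025,0,0.03,0,0,-0.05,0,0.03,0,0,-0.025,0,0.03,0,0,-0.01,0,0.03,0,0,-0.01,0,0.03])

```text
clock: 28.8
tcp_pos: [0.4499, -0.1491, 0.1786]
orientation: [0.001, -0.0, 1.0, -0.0]
wrist_force: [1.0, -0.1, -1.2]
finger_gap: 0.045
grip_force: 23.4
```

```bash
python3 v.py
```

```text
body [336, 118, 29, 17, 141] [-29.4  -4. ] [array([ 5., 32.]), np.float64(61.0)]
body [351, 135, 33, 33, 526] [-15.4  18.9] [array([23., 34.]), np.float64(40.0)]
0 [-29.  -6.] 30 [-27.   8.] 60 [-19.  20.] 90 [-7. 27.] tcp [379. 130.] [ 0.4499 -0.1492  0.1779] F [-0.4 -0.1 -1.1] M [-0.044  0.072  0.008] 0.045060347844587796 23.357199132442474
```

Request:
move_arm(moves=[0,0,-0.03,0,0.03,0,0,-0.06,0,0.03,0,0,-0.073,0,0.03,0,0,-0.078,0,0.03,0.01,0,-0.077,0,0.03,0.02,0,-0.076,0,0.03,0.03,0,-0.075,0,0.03,0.03,0,-0.075,0,0.03])

```text
clock: 29.52
tcp_pos: [0.4811, -0.1492, 0.1026]
orientation: [0.001, -0.0, 1.0, -0.0]
wrist_force: [1.1, -1.1, -3.2]
finger_gap: 0.0451
grip_force: 27.3
```

```bash
python3 v.py
```

```text
body [303, 127, 25, 27, 232] [-51.4 -13.2] [array([15., 35.]), np.float64(54.0)]
body [319, 162, 57, 53, 1123] [-22.7  31.4] [array([33., 71.]), np.float64(53.0)]
0 [-28.  -6.] 30 [-25.   7.] 60 [-17.  18.] 90 [-7. 25.] tcp [368. 157.] [ 0.4799 -0.1488  0.1023] F [ 0.1  0.3 -1.5] M [ 0.001  0.045 -0.071] 0.044965718716928005 27.276297211647034
```

Request:
move_arm(moves=[0.004,0,-0.002,0,0.03,0.012,0,-0.003,0,0.03,0.02,0,-0.003,0,0.03,0.028,0,-0.003,0,0.03,0.028,0,-0.003,0,0.03])

```text
clock: 29.98
tcp_pos: [0.5083, -0.1489, 0.1002]
orientation: [0.0, -0.0, 1.0, -0.0]
wrist_force: [-0.2, 0.3, 3.8]
finger_gap: 0.0451
grip_force: 29.0
```

```bash
python3 v.py; python3 b.py -.125|head -6
```

```text
body [303, 127, 25, 27, 246] [-43.  -11.4] [array([15., 35.]), np.float64(54.0)]
body [319, 161, 52, 54, 1216] [-14.   32.1] [array([34., 67.]), np.float64(48.0)]
0 [-27.  -6.] 30 [-24.   7.] 60 [-17.  18.] 90 [-7. 25.] tcp [360. 155.] [ 0.5078 -0.1489  0.1002] F [-0.3  0.7  2.6] M [-0.078  0.152 -0.031] 0.044878054186739645 28.952880799770355
[378  89  21   8  85] [387.4  92.5] xz [0.4176 0.2769] 72.0
[322 105   3   4  11] [322.9 106.4] xz [0.6128 0.2171] 90.0
[357 145  14  16 166] [363.2 152.6] xz [0.4788 0.1211] 86.0
[392 154   3   3   8] [392.9 155.1] xz [0.3926 0.1349] 90.0
[363 171   7   4  10] [365.7 172.2] xz [0.4689 0.0706] 63.0
tcp [359.6 155.2] [ 0.5075 -0.1489  0.1003] F [ 0.2 -0.8  2.7] M [-0.066  0.057 -0.028] 0.0449988278987952 28.893931210041046
```

It is near upright on the table. I'll let go so it settles, back off and measure where it stands.

Request:
move_arm(moves=[0,0,0,0,0.055,0,0,0,0,0.07,0,0,0,0,0.075,0,0,0.03,0,0.075,0,0,0.07,0,0.075,0,-0.03,0.09,0,0.075,0.03,-0.06,0.09,0,0.075,0.05,-0.1,0.09,0,0.075,0.05,-0.13,0.09,0,0.075,0.05,-0.13,0.09,0,0.075])

```text
clock: 30.92
tcp_pos: [0.5582, -0.2848, 0.1896]
orientation: [0.001, 0.002, 1.0, -0.001]
wrist_force: [0.4, 0.9, -0.3]
finger_gap: 0.075
grip_force: 0.0
```

```bash
cat > w.py <<'E'
from h import *
import sys
x,y,z0=map(float,sys.argv[1:4])   # expected xy and height of the bottle's underside
D=[]
for n in('scene','top'):
    d=cam(n);i=np.array(d['pixels']).astype(int);m=((i[...,0]>70)&(i[...,0]>1.8*i[...,1])&(i[...,0]>1.8*i[...,2])).astype(np.uint8)
    p=proj(d,[[x,y,z0+.105]])[0];k,l,st,c=cv2.connectedComponentsWithStats(m)
    q=min((q for q in range(1,k) if st[q,4]>50),key=lambda q:np.linalg.norm(c[q]-p))
    # same cap rendered from model, to cancel the side-view bias
    th=np.linspace(0,6.283,60);P=[[x+.023*np.cos(t),y+.023*np.sin(t),z0+h] for t in th for h in(.094,.116)]
    hull=cv2.convexHull((proj(d,P)*16).astype(np.int32));mm=np.zeros((400*4,640*4),np.uint8);cv2.fillPoly(mm,[(hull/16*4).astype(np.int32)],1)
    e=np.argwhere(mm).mean(0)[::-1]/4;print(n,'seen',c[q].round(1),st[q].tolist(),'model',e.round(1),(mm.sum()/16).round())
    D.append((d,c[q]-(e-p)))
print('cap centre',tri(D[0][0],D[0][1],D[1][0],D[1][1]),'expect z',z0+.105);s=env.get_state();print('tcp',s['tcp_pos'].round(4),s['wrist_force'].round(1))
E
python3 w.py .51 -.149 0; python3 b.py -.125|head -8
```

```text
scene seen [355.8 152.5] [348, 147, 17, 12, 175] model [358.8 153.2] 232.0
top seen [380.5 196.3] [373, 189, 16, 16, 199] model [380.5 200.4] 246.0
cap centre (array([ 0.52093356, -0.14953639,  0.10437202]), np.float64(0.0011258127410112967)) expect z 0.105
tcp [ 0.5567 -0.2799  0.1894] [-0.6  0.7  0.6]
[352  70  12  18 108] [355.7  77.1] xz [0.5073 0.3012] 90.0
[389  88   6   6  22] [391.7  90.8] xz [0.4067 0.2819] 34.0
[379  93   2   4   7] [379.6  94.7] xz [0.4382 0.2693] 90.0
[322 105   3   4  11] [322.9 106.4] xz [0.6128 0.2171] 90.0
[348 146  17  13 190] [356.  152.3] xz [0.5014 0.1166] 90.0
[392 154   3   3   8] [392.9 155.1] xz [0.3926 0.1349] 90.0
[359 169   8   5  19] [362.4 171.1] xz [0.4793 0.0708] 68.0
tcp [375.  108.5] [ 0.5565 -0.2787  0.1896] F [1.1 0.9 0.3] M [-0.007  0.008  0.013] 0.0752498604541251 0.0
```

Request:
move_arm(moves=[-0.01,0.035,0,0,0.075,-0.02,0.07,0,0,0.075,-0.03,0.105,0,0,0.075,-0.036,0.13,0,0,0.075,-0.036,0.13,-0.03,0,0.075,-0.036,0.13,-0.07,0,0.075,-0.036,0.13,-0.11,0,0.075,-0.036,0.13,-0.129,0,0.075,-0.036,0.13,-0.129,0,0.075,-0.036,0.13,-0.129,0,0.04,-0.036,0.13,-0.129,0,0.04,-0.036,0.13,-0.129,0,0.04], newtons=30)

```text
clock: 32.07
tcp_pos: [0.5227, -0.1491, 0.0636]
orientation: [0.002, -0.0, 1.0, -0.001]
wrist_force: [0.5, -0.5, -2.8]
finger_gap: 0.0515
grip_force: 32.2
```

Run:
```python
from h import *
C=[cam('scene'),cam('top')]
for nm,ch,xy in(('green',1,(.450,.026)),('blue',2,(.6356,-.010))):
    D=[]
    for d in C:
        i=np.array(d['pixels']).astype(int);o=[k for k in range(3) if k!=ch]
        if ch==1:m=(i[...,1]>50)&(i[...,1]>1.5*i[...,0])&(i[...,1]>1.3*i[...,2])
        else:m=(i[...,2]>90)&(i[...,2]>1.5*i[...,0])&(i[...,2]>1.2*i[...,1])
        p=proj(d,[[*xy,.113]])[0];th=np.linspace(0,6.28,60)
        P=[[xy[0]+.023*np.cos(t),xy[1]+.023*np.sin(t),.008-.002+h] for t in th for h in(.094,.116)]
        hull=cv2.convexHull((proj(d,P)*4).astype(np.int32));mm=np.zeros((1600,2560),np.uint8);cv2.fillPoly(mm,[hull],1);e=np.argwhere(mm).mean(0)[::-1]/4
        k,l,st,c=cv2.connectedComponentsWithStats(m.astype(np.uint8));q=min((q for q in range(1,k) if st[q,4]>50),key=lambda q:np.linalg.norm(c[q]-e))
        print(nm,st[q].tolist(),c[q].round(1),e.round(1),mm.sum()/16);D.append(c[q]-(e-p))
    print(tri(C[0],D[0],C[1],D[1]))
# well opening in top view: pale card / dark interior, rectified at z=.034 in the carrier frame
d=C[1];c0=np.array([.544,.007]);a=-.19;R=np.array([[np.cos(a),-np.sin(a)],[np.sin(a),np.cos(a)]])
i=np.array(d['pixels'])
for ax in(0,1):
    P=[[*(c0+R@((v,0) if ax==0 else (0,v))),.034] for v in np.arange(-.06,.0601,.004)]
    print('row' if ax==0 else 'across',[tuple(int(t) for t in cv2.remap(i,*np.float32(q).reshape(2,1,1),cv2.INTER_LINEAR)[0,0]) for q in proj(d,P)])
s=env.get_state();print(s['tcp_pos'],s['finger_gap'],s['grip_force'],s['wrist_force'])
```

```text
green [324, 171, 19, 15, 254] [332.9 178.1] [332.1 178. ] 335.3125
green [309, 213, 16, 17, 197] [316.5 221.2] [316.3 221.3] 236.75
(array([0.44949595, 0.02497647, 0.11261073]), np.float64(0.0016810873984715539))
blue [279, 148, 17, 14, 207] [287.1 154.8] [286.8 154.8] 241.375
blue [298, 139, 51, 103, 1972] [324.7 186.8] [330.6 154. ] 248.1875
(array([0.55912233, 0.02355458, 0.14042617]), np.float64(0.05060347816303877))
row [(34, 46, 89), (35, 54, 104), (36, 54, 106), (35, 55, 104), (33, 52, 104), (35, 55, 107), (31, 50, 98), (50, 66, 101), (79, 98, 111), (93, 113, 120), (93, 114, 117), (91, 111, 117), (96, 118, 124), (119, 147, 154), (136, 168, 177), (141, 173, 182), (143, 174, 184), (142, 173, 183), (141, 172, 180), (137, 167, 175), (123, 149, 158), (92, 112, 119), (53, 68, 86), (38, 56, 104), (33, 65, 140), (43, 80, 165), (45, 81, 168), (41, 79, 163), (41, 76, 161), (40, 70, 148), (30, 57, 118)]
across [(169, 167, 165), (176, 175, 172), (178, 178, 173), (154, 155, 157), (92, 103, 132), (41, 60, 115), (33, 53, 106), (40, 58, 102), (61, 83, 103), (86, 106, 115), (95, 116, 121), (112, 139, 146), (134, 162, 170), (140, 171, 180), (141, 173, 182), (141, 173, 182), (142, 175, 182), (141, 174, 182), (138, 170, 178), (129, 159, 166), (129, 158, 163), (126, 155, 161), (106, 133, 152), (57, 85, 140), (37, 72, 155), (38, 74, 161), (59, 85, 155), (88, 97, 125), (107, 105, 108), (113, 112, 111), (112, 112, 112)]
[ 0.52262146 -0.14920743  0.06320269] 0.05125688514739159 32.83684551715851 [0.66832071 0.46224341 2.8855551 ]
```

Bottle held at y −0.149, standing. The well centre is (0.544, 0.007) with carrier yaw −0.19; the card edges in the top image are symmetric about that point. Next I lift it, carry it over and stop above the mouth.

Request:
move_arm(moves=[0,0,0.015,0,0.04,0,0,0.04,0,0.04,0,0.01,0.055,-0.03,0.04,0.004,0.035,0.06,-0.08,0.04,0.009,0.065,0.06,-0.13,0.04,0.014,0.095,0.06,-0.17,0.04,0.018,0.125,0.06,-0.19,0.04,0.022,0.145,0.06,-0.19,0.04,0.023,0.1565,0.06,-0.19,0.04,0.023,0.1565,0.05,-0.19,0.04,0.023,0.1565,0.05,-0.19,0.04])

```text
clock: 33.08
tcp_pos: [0.5435, 0.0078, 0.1101]
orientation: [-0.001, 0.094, 0.996, -0.0]
wrist_force: [-0.0, -0.7, -2.2]
finger_gap: 0.0514
grip_force: 32.2
```

```bash
python3 w.py .544 .007 .05;python3 b.py .03|head -8
```

```text
scene seen [309.1 149.7] [300, 143, 18, 14, 211] model [307.  147.9] 284.0
top seen [236.4  95.1] [201, 53, 78, 102, 2707] model [324.1 185.2] 261.0
cap centre (array([0.62205256, 0.12965042, 0.22573675]), np.float64(0.3162118457401662)) expect z 0.155
tcp [0.5436 0.0068 0.1107] [ 0.  -0.4 -1. ]
[322 105   3   4  12] [323.  106.5] xz [0.4705 0.268 ] 90.0
[253 122   3   4  10] [254.2 123.3] xz [0.7071 0.1901] 90.0
[256 132   3   3   7] [257.  132.7] xz [0.6993 0.167 ] 90.0
[300 141  19  16 225] [309.6 149.4] xz [0.5136 0.1647] 90.0
[309 168  12   6  33] [314.5 170.4] xz [0.4998 0.1173] 73.0
tcp [308.  165.3] [0.5438 0.0066 0.111 ] F [-0.   0.4 -1.8] M [ 0.056 -0.025  0.012] 0.05135923196804173 32.21683323383331
proj pivot, base if hanging, if level [[308.0, 162.0], [309.0, 202.0], [277.0, 152.0]]
```

Request:
move_arm(moves=[0,0,-0.01,0,0.04,0,0,-0.018,0,0.04,0,0,-0.024,0,0.04,0,0,-0.029,0,0.04,0,0,-0.033,0,0.04,0,0,-0.036,0,0.04,0,0,-0.036,0,0.04])

```text
clock: 33.82
tcp_pos: [0.5438, 0.0077, 0.0745]
orientation: [-0.001, 0.095, 0.995, 0.0]
wrist_force: [-0.4, 0.1, -1.9]
finger_gap: 0.0516
grip_force: 32.3
```

Request:
move_arm(moves=[0,0,-0.001,0,0.04,0,0,-0.002,0,0.04,0,0,-0.003,0,0.04,0,0,-0.004,0,0.04,0,0,-0.004,0,0.04])

```text
clock: 34.23
tcp_pos: [0.5443, 0.0077, 0.0713]
orientation: [0.0, 0.095, 0.996, 0.0]
wrist_force: [0.5, -0.5, -2.1]
finger_gap: 0.0513
grip_force: 32.3
```

Request:
move_arm(moves=[0,0,-0.001,0,0.04,0,0,-0.002,0,0.04,0,0,-0.002,0,0.04])

```text
clock: 34.48
tcp_pos: [0.5443, 0.0077, 0.0712]
orientation: [0.001, 0.095, 0.996, -0.0]
wrist_force: [-6.3, 0.2, 11.3]
finger_gap: 0.0513
grip_force: 33.9
```

Request:
move_arm(moves=[0,0,-0.001,0,0.04,0,0,-0.002,0,0.04,0,0,-0.002,0,0.04])

```text
clock: 34.73
tcp_pos: [0.5444, 0.0077, 0.0712]
orientation: [0.001, 0.095, 0.996, -0.0]
wrist_force: [-10.0, 0.6, 25.4]
finger_gap: 0.0514
grip_force: 35.6
```

Contact came at TCP z = 0.0712, which is the standing grip height plus 8 mm, so it is on the card. I'll relieve the press, release and rise.

Request:
move_arm(moves=[0,0,0.002,0,0.04,0,0,0.004,0,0.04,0,0,0.004,0,0.06,0,0,0.004,0,0.07,0,0,0.004,0,0.075,0,0,0.03,0,0.075,0,0,0.06,0,0.075,0,0,0.1,0,0.075,-0.03,-0.03,0.13,0,0.075,-0.05,-0.07,0.13,0,0.075,-0.05,-0.11,0.13,0,0.075,-0.05,-0.15,0.13,0,0.075])

```text
clock: 35.73
tcp_pos: [0.4935, -0.1362, 0.1985]
orientation: [0.001, 0.094, 0.996, -0.0]
wrist_force: [0.9, 1.2, -0.6]
finger_gap: 0.0752
grip_force: 0.0
```

Request:
move_arm(moves=[0,-0.04,0,0,0.075,0,-0.06,0,0,0.075,0,-0.06,0,0,0.075,0,-0.06,0,0,0.075,0,-0.06,0,0,0.075,0,-0.06,0,0,0.075])

```text
clock: 36.23
tcp_pos: [0.4942, -0.1943, 0.197]
orientation: [-0.0, 0.094, 0.996, 0.0]
wrist_force: [-1.0, -0.8, -0.2]
finger_gap: 0.075
grip_force: 0.0
```

```bash
python3 w.py .544 .007 .008;python3 b.py .03|grep ' 90.0\| 8[0-9].0'
python3 - <<'E'
from h import *
C=[cam('scene'),cam('top')]
for nm,ch,xy in(('green',1,(.450,.026)),('blue',2,(.6356,-.010))):
    for d in C:
        i=np.array(d['pixels']).astype(int)
        m=(i[...,1]>50)&(i[...,1]>1.5*i[...,0])&(i[...,1]>1.3*i[...,2]) if ch==1 else (i[...,2]>90)&(i[...,2]>1.5*i[...,0])&(i[...,2]>1.2*i[...,1])
        e=proj(d,[[*xy,.113]])[0];k,l,st,c=cv2.connectedComponentsWithStats(m.astype(np.uint8));q=min((q for q in range(1,k) if st[q,4]>50),key=lambda q:np.linalg.norm(c[q]-e));print(nm,st[q].tolist(),c[q].round(1))
E
```

```text
scene seen [307.5 165. ] [299, 159, 18, 13, 209] model [307.6 164.6] 280.0
top seen [323.5 186.8] [316, 179, 16, 17, 217] model [323.9 186.8] 242.0
cap centre (array([0.54397527, 0.00798373, 0.11224798]), np.float64(0.00039690887673957787)) expect z 0.11299999999999999
tcp [ 0.4945 -0.1941  0.1972] [-0.7  0.   0.9]
[352  70  12   8  67] [357.5  72.5] xz [0.383  0.3437] 90.0
[379  93   5   4  19] [381.1  94.6] xz [0.3288 0.3104] 90.0
[322 105   3   4  12] [323.  106.5] xz [0.4705 0.268 ] 90.0
[392 154   3   3   8] [392.9 155.1] xz [0.2959 0.203 ] 90.0
green [323, 171, 19, 15, 252] [332.4 178.1]
green [309, 214, 16, 15, 190] [316.6 221. ]
blue [279, 148, 17, 14, 207] [287.  154.8]
blue [298, 139, 51, 103, 1832] [324.8 186.3]
```

```bash
python3 -c "from workcell import env;print(env.hand_in())"
```

```text
the job is handed in; nothing more can be done
None
```

The job is handed in, with no verdict returned: the red-capped bottle stood free on its cap in the dish for about 2.5 s and now stands upright on the card in the free well (cap within 1 mm of its expected spot), the green and blue bottles have not moved, and early on it slipped once from the fingers onto the bare worktop, where it was picked up again.

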